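Squeeze-check a yoghurt pot's seal in a toggle-clamp nest

TASK

Check the seal of the yoghurt pot that stands in a check nest: swing that nest's toggle clamp arm over centre until its rubber foot presses down on the pot's lid, keep it pressing for more than a second, then swing the arm all the way back to its open rest. Leave the pot standing in its nest, and leave the clamp of the other, empty nest open as it is.

Things in the scene. Friction and masses are not known exactly. Their poses are not given: they have to be found in the camera images.
- nest: Check nest holding the pot, fixed to the table: base plate 220 (x) x 110 (y) x 12 mm. Origin: centre of its underside, on the table, z up. Pot ring (outer 74, inner 64 mm, top at z=26 mm) centred at x=+40, y=0. Steel bracket, top at z=116, with the clamp arm's hinge at x=-40, z=100; the hinge axis is parallel to y. A like, empty nest stands 0.28 to 0.5 m beside it, left or right.
- clamp_arm (a joint): Its arm's angle q, rad: 0 level along +x, rubber foot on the lid; 2.0 open stop, leaning back (start). The steel arm (20 mm wide, 0.57 kg) ends in a round T crossbar, 14 mm thick, along y from -70 to 70, centred at x=-40+130cos q, z=100+130sin q mm (nest frame); it may turn in the fingers. Past upright it falls, damped, to either end and stays (4 N lifts the bar); let go, its weight presses the lid with 6 N.
- pot: White plastic yoghurt pot with a foil lid, 70 mm high, 66 mm across the rim, 53 mm across the foot, about 0.14 kg, loose in the nest's ring, standing on the base plate 12 mm above the table. Origin: centre of its underside, z up. Two like pots standing on the bare table are not part of the job.
- spare_clamp_arm (a joint): Angle of the clamp arm of the other, empty nest (same make and same meaning: 0 level, 2.0 rad at its open stop). It starts at the open stop and is to stay there.

How it is judged:
By the outcome, as a careful person would: the job done as asked, in the order asked, and still so for the second after the job is handed in, with the robot touching nothing.
It also fails if it takes over 56 s, if anything falls off the work surface, if the arm or the gripper's body presses on something with over 40 N, if the wrist force passes 120 N, or if a joint passes its speed limit or range.

ROBOT

A 6-joint arm with a two-finger parallel gripper is mounted at the origin on the work surface. World frame = base frame: x ahead of the robot, y to its left, z up, the work surface at z = 0. Lengths are in m, angles in rad, forces in N, time in s.
With the tool pointing down it reaches from about 0.35 to 0.8 m from the base axis. Payload 7.3 kg.
Tool frame: the origin (TCP) lies between the finger pads; the fingertips stand 19 mm ahead of it and the grasp point (between the pads) is the TCP; z points along the fingers, y is the line along which they close (so a half turn about z gives the same grasp; the last joint's range is limited). The gripper opens to 85 mm and grips with 20 to 120 N. Pads are 22 mm wide; open, the fingers measure 114 mm over their backs; the gripper's body (76 mm by 85 mm) begins 54 mm behind the grasp point. The pads swing forward as they close: fully open they stand 13 mm farther back than shut.
Start: joints at [1.19, 0.342, 1.524, -0, 1.275, -0.146], TCP at [0.122, 0.511, 0.25] pointing down, gripper open.
Joint ranges: [-2.53, 2.53], [-0.77, 2.02], [0.04, 2.7], [-1, 4.14], [0.28, 2.66], [-3.11, 3.11]. Speed limits (rad/s): [2.57, 2.57, 3.14, 3.14, 3.14, 3.14].

INTERFACE

Orientations are given as a unit quaternion [w, x, y, z].
In Python, from plant import * gives the robot as it stands. The module is installed in compiled form; this text tells all that it offers.
- The arm moves only by the shell command python3 -m jog 'ROWS' [OPENING] [FORCE]. ROWS is text: rows parted by semicolons, each of 6 numbers parted by spaces: the shift along the tool's x, y, z in units of 0.4 m (1.0 is 0.4 m), then the turn, a rotation vector about the tool's x, y, z in units of 30 degrees (1.0 is 30 degrees). A call has 1 to 5 rows; each row shifts and turns the commanded pose from where the row before left it, along the tool's axes as they then stand; what a row does not reach is not made up. A row lasts 1/8 s, in which the tool goes at most 62.5 mm and 10.7 degrees, less where a joint would pass 70% of its speed; a pose out of reach is approached as far as the arm can. A call with a number of a shift or a turn outside -1 to 1 is refused whole. A call with a gripper value outside its range is refused whole. OPENING is the gripper's target within -1 to 1 (shut at 1, half-way at 0, fully open at -1), set as the call begins (- or left out, the last holds). The fingers move at their own pace and stop on an object; FORCE is the grip in N (left out, the last holds). Time passes only in rows, so rows that do not move let the fingers close. It gives the time, the measured TCP pose, the force, the opening and the grip force at its end, in the units of the state.
- sense(): the state, without advancing time (a new reading comes with each control period).
- camera(name): name is "side" or "top"; returns the picture (384x512x3 uint8, red, green, blue); there is no depth.
- get_calibration(name): a dict with "intrinsics" (3x3 intrinsics, pixels), "k1" (the pictures are not rectified: a ray, as slopes to the right and down, at radius r is drawn at 1 + k1 r^2 times it, then the intrinsics apply), "R" (3x3) and "t" (3): a world point X has camera coordinates R X + t. Camera axes: x right, y down, z forward; pixel columns grow to the right and rows downward; lengths in m; the calibration is good to about 2 mm. A picture is of the moment at which its call begins. get_calibration takes no time and is no camera call.
- finish_job(): hands the job in; it is judged then, once.
Trained networks look in the newest picture that a camera, given by its name, has taken for a name from the list of things; names that differ only in an ending like _2 or _b are one class to them, and where a whole thing is asked for, a point or a joint stands for the part that bears it (a point fixed in the world has none). Each returns a list of dicts, best first, with "p" (0 to 1); they miss things now and then, are a little off and sometimes report something else, mostly with a low value. They report only what shows in the picture. A call takes as long as a camera call.
- find_in(camera, label): "xy" ([column, row] in pixels, amid what is visible of it).
- tip_of(camera, label): "xy" ([column, row] in pixels: a listed point, or the origin of a listed thing).
The state is a dict: "time_s": time; "qpos": joint angles; "joint_vel": joint speeds; "joint_torque": joint torques, N m; "position": TCP position; "tcp_rot": TCP orientation; "wrist_force": force on the tool from outside, world axes, zero at the start; "moment": the same for the moment, N m; "grip_width": finger opening in m; "gripper_force": force on a finger pad.
Only numpy, scipy, OpenCV 4.12 (cv2) and the standard library are available. Lean on these libraries where they do the work, as an engineer would, in place of code of your own. Each camera call takes 0.05 s, during which the arm holds its last target. There are 200 camera calls.

## Working session

There is one attempt and no reset: what is moved stays moved. The work goes in short steps, Python scripts to look and compute and a shell command to move; the robot and the scene stay as the last step left them, time stands still between calls to the robot, and variables do not carry over. Pictures are saved under pics/ and viewed, at most 10 in all, crops included, and the job is handed in when it is done.

```bash
mkdir -p pics; cat > h.py <<'E'
from plant import *
import numpy as np, cv2
def ray(cam,xy):
    c=get_calibration(cam);K=np.array(c["intrinsics"]);R=np.array(c["R"]);t=np.array(c["t"])
    d=np.array([(xy[0]-K[0,2])/K[0,0],(xy[1]-K[1,2])/K[1,1]]);u=d.copy()
    for _ in range(20): u=d/(1+c["k1"]*(u@u))
    return -R.T@t, R.T@np.array([u[0],u[1],1])
def atz(cam,xy,z):
    o,d=ray(cam,xy); return o+d*(z-o[2])/d[2]
def proj(cam,X):
    c=get_calibration(cam);K=np.array(c["intrinsics"]);p=np.array(c["R"])@X+np.array(c["t"]);u=p[:2]/p[2];u=u*(1+c["k1"]*(u@u))
    return u*[K[0,0],K[1,1]]+K[:2,2]
E
python3 - <<'E'
from h import *
for c in("top","side"):
    cv2.imwrite(f"pics/{c}1.png",camera(c)[:,:,::-1])
    print(c,np.round(ray(c,(256,192)),2).tolist())
    for l in("nest","pot","clamp_arm"):
        for f in(find_in,tip_of):
            print(l,f.__name__,[(np.round(r["xy"]).tolist(),round(r["p"],2)) for r in f(c,l)])
print(sense())
E
```

```text
top [[0.37, -0.01, 0.84], [0.25, -0.01, -0.97]]
nest call [([331.0, 220.0], 0.55)]
nest call [([327.0, 206.0], 0.83)]
pot call [([330.0, 184.0], 0.91)]
pot call [([327.0, 188.0], 0.92)]
clamp_arm call [([355.0, 232.0], 0.94)]Traceback (most recent call last):
  File "<stdin>", line 7, in <module>
ValueError: it knows: nest, pot
```

View pics/top1.png

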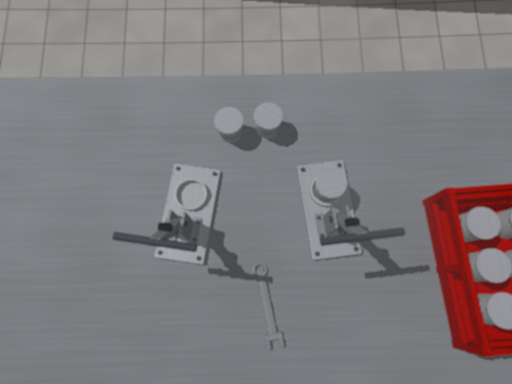

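The top picture shows the right nest holding the pot: pot at (330,184), plate corners about (298,164), (344,161), (361,256), (314,259), T-bar (320,240)–(404,232). The left nest is empty.

```bash
python3 - <<'E'
from h import *
cv2.imwrite("pics/side1.png",camera("side")[:,:,::-1])
for l in("nest","pot"):
    print(l,[(np.round(r["xy"]).tolist(),round(r["p"],2)) for r in tip_of("side",l)])
P=[atz("top",p,.012) for p in((298,164),(344,161),(361,256),(314,259))]
print(np.round(P,3).tolist())
c=np.mean(P,0);ex=(P[0]+P[1]-P[2]-P[3])/2;ey=(P[0]-P[1]+P[3]-P[2])/2
yaw=np.arctan2(ex[1],ex[0]);print(c,np.linalg.norm(ex),np.linalg.norm(ey),yaw,np.arctan2(-ey[0],ey[1]))
print("net",atz("top",(327,206),0),atz("top",(327,188),.012))
R=np.array([[np.cos(yaw),-np.sin(yaw),0],[np.sin(yaw),np.cos(yaw),0],[0,0,1]]);c[2]=0
for cam in("top","side"):
  for s in(-.07,.07): print(cam,proj(cam,c+R@[-.04+.13*np.cos(2),s,.1+.13*np.sin(2)]))
s=sense();print({k:np.round(v,3).tolist() for k,v in s.items()})
E
```

```text
nest [([309.0, 268.0], 0.73)]
pot [([319.0, 250.0], 0.85)]
[[0.655, -0.115, 0.012], [0.66, -0.223, 0.012], [0.439, -0.242, 0.012], [0.434, -0.139, 0.012]]
[ 0.54688326 -0.17971511  0.012     ] 0.22140698908658352 0.10554015904622681 0.09853332247957772 0.04607787724590282
net [ 0.55520611 -0.17820859  0.        ] [ 0.59494319 -0.1786822   0.012     ]
top [404.0522016  232.40331903]
top [320.62508248 242.14153237]
side [321.09013908 275.94708656]
side [256.66542083 225.35315541]
{'time_s': 0.45, 'qpos': [1.19, 0.342, 1.524, -0.0, 1.275, -0.146], 'joint_vel': [-0.002, -0.0, -0.0, 0.001, -0.001, -0.0], 'joint_torque': [-0.002, -43.319, -24.605, -0.0, 0.001, 0.0], 'position': [0.122, 0.511, 0.25], 'tcp_rot': [0.0, 0.117, 0.993, -0.0], 'wrist_force': [0.206, 0.309, 0.206], 'moment': [0.021, -0.007, 0.042], 'gripper_force': 0.0, 'grip_width': 0.086}
```

View pics/side1.png

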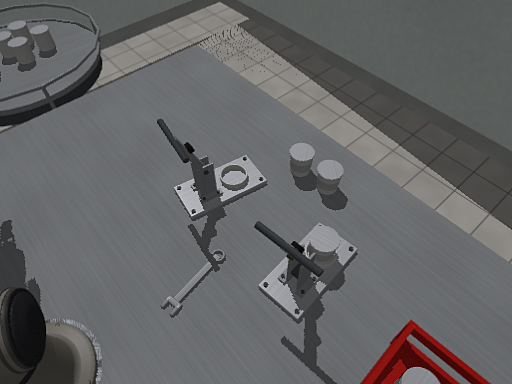

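The side view shows the same nest: bar from (257,225) to (321,273), which matches my projection of the open arm. So the nest is at about (0.547, -0.18) with yaw about 0.09. I'll lift and turn the tool so the fingers close along nest x, then grasp the bar at nest y=+45 mm.

```bash
cat >> h.py <<'E'
from scipy.spatial.transform import Rotation as Ro
C=np.array([.548,-.1795,0]);YAW=.09
def bar(q,y=.045,dz=0):
    return C+Ro.from_euler("z",YAW).apply([-.04+.13*np.cos(q),y,.1+.13*np.sin(q)+dz])
def togo(X):
    s=sense();w=s["tcp_rot"];R=Ro.from_quat([w[1],w[2],w[3],w[0]])
    G=Ro.from_matrix(np.array([[np.sin(YAW),-np.cos(YAW),0],[np.cos(YAW),np.sin(YAW),0],[0,0,-1]]).T@np.eye(3)) if 0 else Ro.from_matrix(np.column_stack([[-np.sin(YAW)*-1,-np.cos(YAW),0],[np.cos(YAW),np.sin(YAW),0],[0,0,-1]]))
    if (R.inv()*G).magnitude()>1.6: G=G*Ro.from_euler("z",np.pi)
    print("shift",np.round(R.inv().apply(X-s["position"])/.4,3),"turn",np.round(np.degrees((R.inv()*G).as_rotvec())/30,3))
E
sed -i 's/G=Ro.from_matrix(np.array.*if 0 else /G=/' h.py
python3 -m jog '0 0 -.025 0 0 .34;0 0 -.025 0 0 .34;0 0 -.025 0 0 .34;0 0 -.025 0 0 .34;0 0 -.025 0 0 .34' -1 30
python3 -m jog '0 0 -.025 0 0 .34;0 0 -.025 0 0 .34;0 0 0 0 0 0'
python3 -c "
from h import *
togo(bar(2,dz=.1))"
```

```text
time_s: 1.08
position: [0.1221, 0.5106, 0.3007]
tcp_rot: [-0.0, 0.536, 0.844, 0.0]
wrist_force: [-0.0, 0.5, 0.4]
grip_width: 0.0856
gripper_force: 0.0
time_s: 1.45
position: [0.1222, 0.5109, 0.3209]
tcp_rot: [-0.0, 0.674, 0.739, 0.001]
wrist_force: [0.2, 0.4, -0.3]
grip_width: 0.0852
gripper_force: 0.0Traceback (most recent call last):
  File "<string>", line 3, in <module>
    togo(bar(2,dz=.1))
    ~~~~^^^^^^^^^^^^^^
  File "h.py", line 19, in togo
    G=Ro.from_matrix(np.column_stack([[-np.sin(YAW)*-1,-np.cos(YAW),0],[np.cos(YAW),np.sin(YAW),0],[0,0,-1]]))
  File "scipy/spatial/transform/_rotation.pyx", line 1143, in scipy.spatial.transform._rotation.Rotation.from_matrix
ValueError: Non-positive determinant (left-handed or null coordinate frame) in rotation matrix 0: [[ 0.08987855  0.99595273  0.        ]
 [-0.99595273  0.08987855  0.        ]
 [ 0.          0.         -1.        ]].
```

```bash
sed -i 's/\[\[-np.sin(YAW)\*-1,-np.cos(YAW),0\]/[[-np.sin(YAW),np.cos(YAW),0]/' h.py
python3 -c "
from h import *
togo(bar(2,dz=.1))"
```

```text
shift [-1.703  0.667  0.005] turn [ 0.001 -0.003  0.003]
```

```bash
python3 -m jog '-.11 .08 0 0 0 0;-.11 .08 0 0 0 0;-.11 .08 0 0 0 0;-.11 .08 0 0 0 0;-.11 .08 0 0 0 0'
python3 -m jog '-.13 .04 0 0 0 0;-.13 .04 0 0 0 0;-.13 .04 0 0 0 0;-.13 .04 0 0 0 0;-.13 .04 0 0 0 0'
python3 -m jog '-.12 .013 0 0 0 0;-.12 .013 0 0 0 0;-.12 .013 0 0 0 0;-.11 .013 0 0 0 0;0 0 0 0 0 0'
python3 -c "
from h import *
togo(bar(2,dz=.1))
im=camera('top');s=camera('side')
f=lambda a,x,y:cv2.resize(a[y:y+200,x:x+200,::-1],(400,400),interpolation=cv2.INTER_CUBIC)
cv2.imwrite('pics/a.png',np.hstack([f(im,240,120),f(s,200,140)]))
for q in (bar(2,.07),bar(2,-.07)): print(proj('top',q),proj('side',q))
"
```

```text
time_s: 2.08
position: [0.3019, 0.3043, 0.3199]
tcp_rot: [-0.0, 0.673, 0.74, -0.0]
wrist_force: [0.5, 0.8, 0.7]
grip_width: 0.085
gripper_force: 0.0
time_s: 2.7
position: [0.4044, 0.0523, 0.32]
tcp_rot: [-0.0, 0.673, 0.74, 0.0]
wrist_force: [1.6, 0.2, -0.6]
grip_width: 0.0849
gripper_force: 0.0
time_s: 3.32
position: [0.4418, -0.1337, 0.3193]
tcp_rot: [-0.001, 0.675, 0.738, -0.0]
wrist_force: [-1.3, 0.7, 0.2]
grip_width: 0.0853
gripper_force: 0.0
shift [-0.025  0.019  0.003] turn [-0.002 -0.001 -0.   ]
[319.91571906 241.16895703] [256.96518486 224.44201183]
[403.43673076 232.14634328] [320.83661334 275.35610858]
```

View pics/a.png

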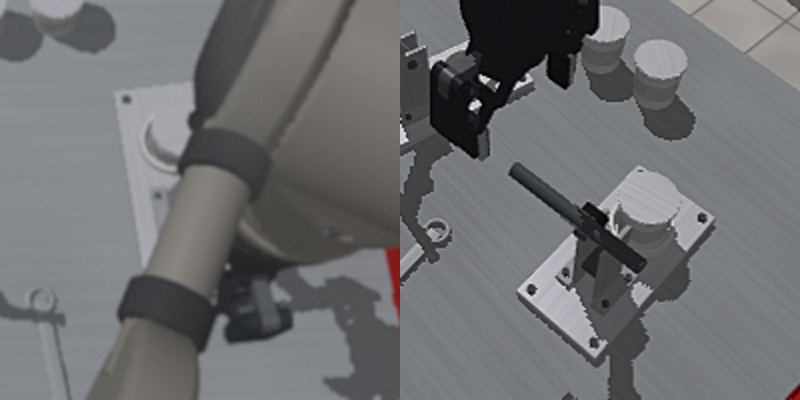

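The side crop shows the open gripper above the left half of the bar, whose ends are at about (257,225) and (320,274) as predicted. Now I'll descend and grip.

```bash
python3 -m jog '-.025 .019 .05 0 0 0;0 0 .07 0 0 0;0 0 .07 0 0 0;0 0 .063 0 0 0;0 0 0 0 0 0'
python3 -m jog '0 0 0 0 0 0;0 0 0 0 0 0;0 0 0 0 0 0;0 0 0 0 0 0;0 0 0 0 0 0' 1 20
python3 -m jog '0 0 0 0 0 0;0 0 0 0 0 0;0 0 0 0 0 0;0 0 0 0 0 0;0 0 0 0 0 0'
python3 -c "
from h import *
togo(bar(2))
qs=np.linspace(2,0,12)
p=np.array([[-.0,.13*np.cos(q),-.13*np.sin(q)] for q in qs])
print(np.round(np.diff(p,axis=0)/.4,3))"
```

```text
time_s: 4.05
position: [0.4492, -0.1388, 0.2178]
tcp_rot: [-0.002, 0.674, 0.739, -0.0]
wrist_force: [0.1, 0.1, 0.9]
grip_width: 0.0852
gripper_force: 0.0
time_s: 4.68
position: [0.4501, -0.1407, 0.2194]
tcp_rot: [-0.0, 0.675, 0.738, -0.0]
wrist_force: [-2.3, -0.2, 3.3]
grip_width: 0.0135
gripper_force: 20.8
time_s: 5.3
position: [0.4501, -0.1407, 0.2194]
tcp_rot: [0.0, 0.675, 0.738, -0.0]
wrist_force: [-3.4, 0.1, 5.3]
grip_width: 0.0132
gripper_force: 20.9
shift [-0.006 -0.     0.003] turn [-0.  0. -0.]
[[ 0.     0.056 -0.02 ]
 [ 0.     0.058 -0.009]
 [ 0.     0.059  0.001]
 [ 0.     0.058  0.012]
 [ 0.     0.055  0.022]
 [ 0.     0.05   0.032]
 [ 0.     0.043  0.04 ]
 [ 0.     0.035  0.047]
 [ 0.     0.026  0.053]
 [ 0.     0.016  0.057]
 [ 0.     0.005  0.059]]
```

The grip is on the bar: width is about 13.5 mm against a 14 mm bar. Next I'll follow the arc.

```bash
python3 -m jog '0 .056 -.02 0 0 0;0 .058 -.009 0 0 0;0 .059 .001 0 0 0;0 0 0 0 0 0'
python3 -m jog '0 .058 .012 0 0 0;0 .055 .022 0 0 0;0 .050 .032 0 0 0;0 0 0 0 0 0'
```

```text
time_s: 5.8
position: [0.5207, -0.1336, 0.2302]
tcp_rot: [0.0, 0.674, 0.739, 0.001]
wrist_force: [0.7, 3.7, 4.9]
grip_width: 0.0135
gripper_force: 20.7
time_s: 6.3
position: [0.5849, -0.1275, 0.2024]
tcp_rot: [-0.001, 0.674, 0.738, 0.001]
wrist_force: [1.9, 3.2, -0.2]
grip_width: 0.0127
gripper_force: 20.4
```

```bash
python3 -m jog '0 .043 .04 0 0 0;0 .035 .047 0 0 0;0 .026 .053 0 0 0;0 0 0 0 0 0'
python3 -m jog '0 .016 .057 0 0 0;0 .004 .045 0 0 0;0 0 .008 0 0 0;0 0 0 0 0 0'
python3 -c "
from h import *
togo(bar(0))"
```

```text
time_s: 6.8
position: [0.6255, -0.1239, 0.1455]
tcp_rot: [-0.001, 0.675, 0.738, 0.0]
wrist_force: [2.6, 4.0, -2.9]
grip_width: 0.0132
gripper_force: 20.3
time_s: 7.3
position: [0.6327, -0.1233, 0.1036]
tcp_rot: [-0.001, 0.675, 0.738, -0.0]
wrist_force: [-1.7, 5.9, -0.1]
grip_width: 0.0134
gripper_force: 20.8
shift [-0.008  0.002  0.009] turn [-0.003 -0.003 -0.   ]
```

```bash
python3 -m jog '0 0 .008 0 0 0;0 0 0 0 0 0;0 0 0 0 0 0' 
python3 -m jog '0 0 0 0 0 0;0 0 0 0 0 0;0 0 0 0 0 0;0 0 0 0 0 0;0 0 0 0 0 0' .3
python3 -m jog '0 0 0 0 0 0;0 0 0 0 0 0;0 0 0 0 0 0;0 0 0 0 0 0;0 0 0 0 0 0'
python3 -m jog '0 0 0 0 0 0;0 0 0 0 0 0;0 0 0 0 0 0;0 0 0 0 0 0;0 0 0 0 0 0'
python3 -c "
from h import *
s=camera('side');t=camera('top')
f=lambda a,x,y:cv2.resize(a[y:y+150,x:x+150,::-1],(450,450),interpolation=cv2.INTER_CUBIC)
cv2.imwrite('pics/b.png',f(s,240,190))
for q in (bar(0,.07),bar(0,-.07)): print((proj('side',q)-[240,190])*3)
"
```

```text
time_s: 7.68
position: [0.6327, -0.1233, 0.1034]
tcp_rot: [-0.0, 0.675, 0.738, 0.0]
wrist_force: [-8.0, 6.6, 16.8]
grip_width: 0.0134
gripper_force: 22.3
time_s: 8.3
position: [0.6335, -0.1241, 0.1005]
tcp_rot: [-0.0, 0.675, 0.738, -0.0]
wrist_force: [0.0, 0.5, -0.7]
grip_width: 0.0296
gripper_force: 0.0
time_s: 8.93
position: [0.6335, -0.124, 0.1007]
tcp_rot: [-0.0, 0.675, 0.738, 0.0]
wrist_force: [0.3, 0.0, -0.0]
grip_width: 0.0295
gripper_force: 0.0
time_s: 9.55
position: [0.6335, -0.124, 0.1007]
tcp_rot: [-0.0, 0.675, 0.738, 0.0]
wrist_force: [0.7, -0.6, 0.2]
grip_width: 0.0298
gripper_force: 0.0
[224.23494211  37.54247488]
[385.82417618 150.54639352]
```

View pics/b.png

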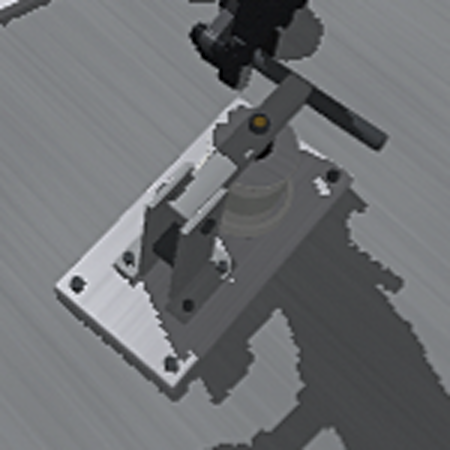

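The picture shows the arm level with its foot on the lid, the pot standing in the ring, and the bar (right end at crop (385,138)) free between the open fingers. It has been pressing under its own weight for over a second. I'll regrip and swing back.

```bash
python3 -m jog '0 0 -.007 0 0 0;0 0 0 0 0 0;0 0 0 0 0 0;0 0 0 0 0 0;0 0 0 0 0 0'
python3 -m jog '0 0 0 0 0 0;0 0 0 0 0 0;0 0 0 0 0 0;0 0 0 0 0 0;0 0 0 0 0 0' 1 25
python3 -m jog '0 -.004 -.05 0 0 0;0 -.016 -.057 0 0 0;0 -.026 -.053 0 0 0;0 0 0 0 0 0'
python3 -m jog '0 -.035 -.047 0 0 0;0 -.043 -.04 0 0 0;0 -.050 -.032 0 0 0;0 0 0 0 0 0'
python3 -c "
from h import *
togo(bar(.909))"
```

```text
time_s: 10.28
position: [0.6335, -0.124, 0.1034]
tcp_rot: [-0.0, 0.675, 0.738, 0.0]
wrist_force: [-0.2, 0.7, -0.4]
grip_width: 0.03
gripper_force: 0.0
time_s: 10.9
position: [0.6328, -0.1241, 0.1035]
tcp_rot: [-0.001, 0.675, 0.738, -0.001]
wrist_force: [-5.0, -0.6, 4.0]
grip_width: 0.0132
gripper_force: 24.8
time_s: 11.4
position: [0.6169, -0.1258, 0.1691]
tcp_rot: [0.002, 0.675, 0.738, 0.002]
wrist_force: [6.0, 1.1, -0.3]
grip_width: 0.0128
gripper_force: 25.5
time_s: 11.9
position: [0.5696, -0.1309, 0.2205]
tcp_rot: [0.008, 0.675, 0.738, 0.005]
wrist_force: [13.2, 1.8, 18.0]
grip_width: 0.013
gripper_force: 26.6
shift [-0.003  0.034  0.046] turn [ 0.035  0.01  -0.   ]
```

```bash
python3 -m jog '0 -.055 -.017 0 0 0;0 -.058 -.011 0 0 0;0 -.059 -.001 0 0 0;0 0 0 0 0 0'
python3 -c "
from h import *
for q in(1.6,1.65,1.7,2):print(q);togo(bar(q))"
```

```text
time_s: 12.4
position: [0.4988, -0.1386, 0.2335]
tcp_rot: [0.008, 0.675, 0.738, 0.002]
wrist_force: [-2.0, -0.1, 38.1]
grip_width: 0.013
gripper_force: 31.4
1.6
shift [-0.     0.004  0.009] turn [ 0.026  0.016 -0.001]
1.65
shift [-0.    -0.012  0.01 ] turn [ 0.026  0.016 -0.001]
1.7
shift [-0.    -0.029  0.011] turn [ 0.026  0.016 -0.001]
2
shift [-0.    -0.122  0.036] turn [ 0.026  0.016 -0.001]
```

The command is a few mm too high, giving a 38 N pull. I'll ease it down and go on to the open stop.

```bash
python3 -m jog '0 -.01 .016 0 0 0;0 -.04 .009 0 0 0;0 -.04 .015 0 0 0;0 0 0 0 0 0'
python3 -c "
from h import *
togo(bar(2))"
```

```text
time_s: 12.9
position: [0.4597, -0.1429, 0.2161]
tcp_rot: [0.005, 0.675, 0.738, -0.002]
wrist_force: [-17.4, -5.8, 45.9]
grip_width: 0.0131
gripper_force: 38.0
shift [ 0.002 -0.024 -0.005] turn [0.008 0.018 0.   ]
```

The positive z force means the tool is pressing down on the bar, so my correction went the wrong way. I'll raise it.

```bash
python3 -m jog '0 0 -.012 0 0 0;0 0 -.008 0 0 0;0 0 0 0 0 0'
python3 -c "
from h import *
togo(bar(2))"
```

```text
time_s: 13.28
position: [0.4606, -0.1427, 0.217]
tcp_rot: [0.002, 0.675, 0.738, -0.002]
wrist_force: [4.1, -15.6, -11.7]
grip_width: 0.0132
gripper_force: 33.1
shift [ 0.001 -0.026 -0.003] turn [-0.     0.01  -0.001]
```

```bash
python3 -m jog '0 -.018 .006 0 0 0;0 0 0 0 0 0'
python3 -m jog '0 0 0 0 0 0;0 0 0 0 0 0;0 0 0 0 0 0;0 0 0 0 0 0;0 0 0 0 0 0' -1
python3 -m jog '0 0 0 0 0 0;0 0 0 0 0 0;0 0 0 0 0 0;0 0 0 0 0 0;0 0 0 0 0 0'
python3 -c "
from h import *
togo(bar(2))"
```

```text
time_s: 13.52
position: [0.4536, -0.1433, 0.2146]
tcp_rot: [0.002, 0.675, 0.738, -0.001]
wrist_force: [5.5, -12.7, -13.1]
grip_width: 0.0128
gripper_force: 32.8
time_s: 14.15
position: [0.4527, -0.1402, 0.2164]
tcp_rot: [0.0, 0.675, 0.738, 0.0]
wrist_force: [0.0, 0.4, -1.0]
grip_width: 0.0856
gripper_force: 0.0
time_s: 14.78
position: [0.4526, -0.1404, 0.2163]
tcp_rot: [-0.0, 0.675, 0.738, 0.0]
wrist_force: [-0.0, -0.1, -0.1]
grip_width: 0.0854
gripper_force: 0.0
shift [-0.006 -0.007 -0.005] turn [ 0. -0. -0.]
```

Released with no contact. I'll retreat straight up, then back towards the left, and check.

```bash
python3 -m jog '0 0 -.07 0 0 0;0 0 -.09 0 0 0;0 0 -.1 0 0 0;.12 0 -.03 0 0 0;.12 0 0 0 0 0'
python3 -m jog '.12 -.03 0 0 0 0;.12 -.03 0 0 0 0;.12 -.03 0 0 0 0;.12 -.03 0 0 0 0;.12 -.03 0 0 0 0'
python3 -m jog '.12 -.03 0 0 0 0;.12 -.04 0 0 0 0;.12 -.04 0 0 0 0;0 0 0 0 0 0;0 0 0 0 0 0'
python3 -c "
from h import *
s=camera('side');t=camera('top')
f=lambda a,x,y:cv2.resize(a[y:y+200,x:x+200,::-1],(400,400),interpolation=cv2.INTER_CUBIC)
cv2.imwrite('pics/c.png',np.hstack([cv2.resize(t[100:300,100:500,::-1],(400,200)),cv2.resize(s[90:330,140:400,::-1],(390,360))[:200]])) if 0 else cv2.imwrite('pics/c.png',np.hstack([f(t,230,120),f(s,200,140)]))
cv2.imwrite('pics/d.png',np.hstack([t[:,:400,::-1],s[:,:400,::-1]]))
"
```

```text
time_s: 15.4
position: [0.4443, -0.0441, 0.3334]
tcp_rot: [0.001, 0.675, 0.738, 0.001]
wrist_force: [-0.1, 0.1, -0.1]
grip_width: 0.0854
gripper_force: 0.0
time_s: 16.02
position: [0.362, 0.1903, 0.3325]
tcp_rot: [0.0, 0.675, 0.738, 0.0]
wrist_force: [1.1, -0.6, 0.3]
grip_width: 0.0855
gripper_force: 0.0
time_s: 16.65
position: [0.306, 0.3281, 0.3322]
tcp_rot: [0.0, 0.674, 0.738, -0.0]
wrist_force: [-0.5, 0.3, -0.1]
grip_width: 0.0857
gripper_force: 0.0
```

View pics/c.png

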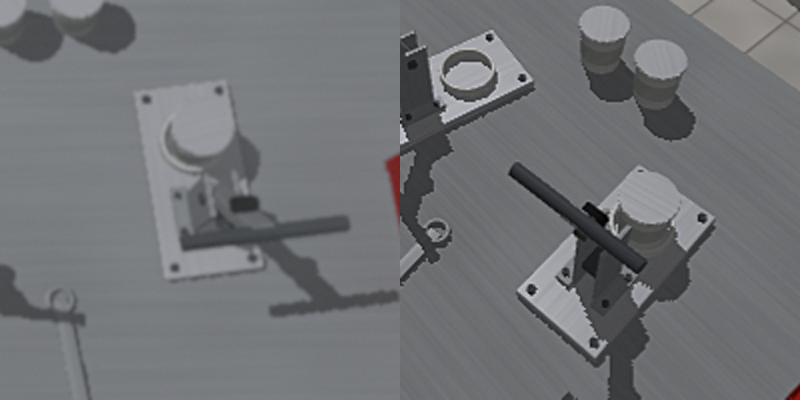

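View pics/d.png

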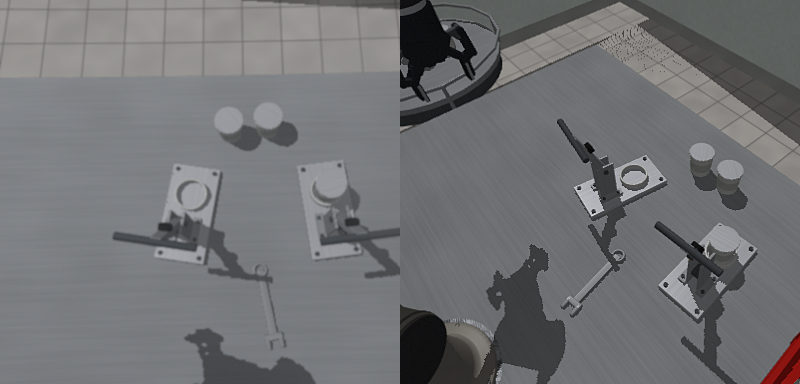

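The clamp is back at its open rest, with bar ends at side (257,225) and (320,274) as at the start. The pot stands in its ring at top (330,184), the spare clamp is unchanged, and the arm is clear of everything.

```bash
python3 -c "
from plant import *
print(finish_job())"
```

```text
the job is handed in; nothing more can be done
None
```

I handed in the job at about 17 s: the clamp pressed the pot's lid for over a second and is back at its open rest, with the pot still in its nest and the spare clamp left open. On the return swing the wrist force along z reached about 46 N (limit 120 N).

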